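Set the wax warmer four clicks up and start it

TASK

Turn the wax warmer up by pushing its dial clockwise with a fingertip from off by exactly four clicks, without pinching the dial and without going past the fourth click. Then take the finger off the dial and press the start button fully down, let it spring back and move clear. Leave all the candles, the cup, the glue gun and the tape standing or lying where they are.

Things in the scene. Friction and masses are not known exactly. Their poses are not given: they have to be found in the camera images.
- warmer: flat white housing fixed to the table, 190 mm deep (its x), 420 mm long (its y), level top 60 mm above the table; origin at the centre of its underside. On top: the dial near the middle and, 155 mm to either side along y, the start button and a lidded steel pot (96 mm across; its knob ends 69 mm above the warmer's top); button and pot may stand either way round
- dial_base: the dial's fixed round plate lying on the warmer's top, 136 mm across, 4 mm thick, nine tick marks 30 degrees apart along the rim; origin on the dial's upright axis at the plate's underside, x along the pointer as it stands at off. The turning aluminium disc on it is 96 mm across, its upper face 15 mm above the warmer's top. In rules dial_c1 and dial_c2 are the pointer's two halves
- dial_axis (a point): point on the dial's upright turning axis, 41 mm above the warmer's top, level with the top of the pointer. Does not turn: z up, x along the pointer as it stands at off
- pointer_end (a point): top edge at the outer end of the pointer; turns with the dial, x outwards. The pointer is a black upright bar on the disc, 14 mm wide, running from the axis 48 mm out to one side only; its two long faces rise 26 mm from the disc to 41 mm above the warmer's top; round hub of 26 mm diameter at the axis. Push on a long face near the outer end to turn the dial
- dial (a joint): dial angle in rad: starts at 0 (off), grows clockwise seen from above. It rests every 0.5236 rad (30 degrees); four clicks is 2.094. Between rests a spring resists with up to 0.125 N m (about 3.5 N at 36 mm) until about halfway, then the dial jumps ahead by itself into the next rest and stays. Light friction. Stops at -0.2 and 4.4
- start_top (a point): centre of the top of the round grey start button, 30 mm across, in a black ring 46 mm across; 22 mm above the warmer's top; z up. Pressed straight down
- start (a joint): travel of the start button in m: 0 up, 0.006 fully down; needs about 1.5 N to begin and 5 N to go fully down, springs back when let go
- tealight: small round metal tea light, 38 mm across, 16 mm high, loose, standing on the warmer's top at the robot's side of the dial; origin at the centre of its underside. Not part of the job
- grey_candle: dark grey pillar candle, 62 mm across, 125 mm high, loose on the table beyond the warmer; origin at the centre of its underside. Not part of the job
- green_candle: green pillar candle, 44 mm across, 75 mm high, loose on a 25 mm thick slice of log beyond the warmer; origin at the centre of its underside. Not part of the job
- white_candle: white pillar candle, 44 mm across, 60 mm high, loose on the same slice of log; origin at the centre of its underside. Not part of the job
- cup: paper cup, 76 mm across the rim, 90 mm high, loose on the table at the warmer's left (+y) end; origin at the centre of its underside. Not part of the job
- glue_gun: dark green glue gun lying on its side, about 250 x 140 x 46 mm, loose on the table at the warmer's right (-y) end; origin under the middle of its barrel. Not part of the job
- tape_roll: roll of tape lying flat, 76 mm across, 22 mm high, loose on the table between robot and warmer; origin at the centre of its underside. Not part of the job

How it is judged (in metres and radians):
On the way, in this order (a step that is already met when the one before it is completed fails the run):
1. the dial rests at the fourth click and the fingers are off it (value of joint dial between 1.9644 and 2.2244 rad and velocity of joint dial below 0.1 rad/s and contact force between the fingers and dial_c1 below 0.3 N and contact force between the fingers and dial_c2 below 0.3 N), for 0.2 s.
2. the start button is pressed fully down (value of joint dial between 1.9644 and 2.2244 rad and value of joint start above 0.005 m), for 0.05 s.
At the end, for the whole second after the job is handed in: The dial rests at the fourth click (2.094 rad, within 0.13 rad), the start button is up again (less than 1.5 mm down), and each candle, the cup, the glue gun and the tape roll is within 15 mm of where it began (value of joint dial between 1.9644 and 2.2244 rad and velocity of joint dial between -0.1 and 0.1 rad/s and value of joint start below 0.0015 m and distance of each of tealight, grey_candle, green_candle, white_candle, cup, glue_gun, tape_roll from where it was at the start of the episode below 0.015 m); the robot touches nothing.
It fails at once if the dial is turned past the fourth click (beyond 2.40 rad) (value of joint dial above 2.4 rad).
It fails at once if the dial's pointer is pinched (both its long sides pressed at once with over 2 N) (contact force between the fingers and dial_c1 above 2 N and contact force between the fingers and dial_c2 above 2 N).
It fails at once if a candle, the cup, the glue gun or the tape is moved more than 30 mm, lifted or carried (distance of any of tealight, grey_candle, green_candle, white_candle, cup, glue_gun, tape_roll from where it was at the start of the episode above 0.03 m).
It also fails if it takes over 51 s, if anything falls off the work surface, if the arm or the gripper's body presses on something with over 40 N, if the wrist force passes 120 N, or if a joint passes its speed limit or range.

ROBOT

A 7-joint arm with a two-finger parallel gripper is mounted at the origin on the work surface. World frame = base frame: x ahead of the robot, y to its left, z up, the work surface at z = 0. Lengths are in mm, angles in degrees, forces in N, time in s.
With the tool pointing down it reaches from about 350 to 900 mm from the base axis. Payload 19.9 kg.
Tool frame: the origin (TCP) lies between the finger pads; the fingertips stand 25 mm ahead of it and the grasp point (between the pads) lies 6 mm ahead of it (arm.finger_overhang is the distance from the TCP to the fingertips, in mm); y points along the fingers, x is the direction in which the jaws open and shut, and the axes are right-handed (so a half turn about y gives the same grasp; the last joint's range is limited). The gripper opens to 85 mm and grips with 20 to 120 N. Pads are 22 mm wide; open, the fingers measure 114 mm over their backs; the gripper's body (76 mm by 85 mm) begins 54 mm behind the grasp point. The pads swing forward as they close: fully open they stand 13 mm farther back than shut.
Start: joints at [-74.685, 23.915, -0.59, 92.452, 0.269, 63.638, -3.037], TCP at [189.936, 595.423, 256.26] pointing down, gripper open.
Joint ranges: [-161.28, 161.28], [-22.2, 115.67], [-73.04, 71.86], [3.21, 147.25], [-68.34, 248.33], [10.77, 114.83], [-161.83, 161.83]. Speed limits (degrees/s): [108.29, 108.29, 136.94, 136.94, 172.46, 172.46, 172.46].

INTERFACE

Orientations are given as a 3x3 rotation matrix whose columns are the frame's x, y, z axes.
In Python, from workcell import arm, read_camera, camera_params gives the robot as it stands.
- The arm moves only by the tool send_rows, never from a script. Its argument "moves" is a list of rows, each an object with "offset": the shift along the tool's x, y, z in units of 40 mm (1.0 is 40 mm), a list of three; "yaw": the turn about the tool's y in units of 6 degrees (1.0 is 6 degrees); "claw": the closure, from -1 (fully open) to 1 (shut). A call has 1 to 8 rows; each row is the pose to reach, as a shift and turn from the pose commanded when the call began, along the tool's axes at that moment; what a row does not reach only later rows make up. A row lasts 1/12 s, in which the tool goes at most 41.7 mm and 7.16 degrees, less where a joint would pass 70% of its speed; a pose out of reach is approached as far as the arm can. A call with a gripper value outside its range is refused whole. The fingers move at their own pace and stop on an object; the grip force is fixed at half the most. Time passes only in rows, so rows that repeat a pose let the fingers close. It gives the time, the measured TCP pose, the force and the opening at its end, in the units of the state.
- arm.read_state(): the state, without advancing time (a new reading comes with each control period).
- read_camera(name): name is "scene" or "top" or "wrist"; returns the picture (480x640x3 uint8, red, green, blue); there is no depth.
- camera_params(name): a dict with "fovy" (degrees; the focal length in pixels is half the picture's height over the tangent of half this angle, whatever the lens; pixels are square), "cx", "cy" (the principal point, pixels), "R" (3x3) and "t" (3): a world point X has camera coordinates R X + t; the wrist camera has in their place "tool_from_camera" (4x4, takes a point from camera to tool coordinates, whose origin is the TCP and whose axes are the tool frame's). Camera axes: x right, y down, z forward; pixel columns grow to the right and rows downward; lengths in mm; the calibration is good to about 2 mm. A picture is of the moment at which its call begins: read the wrist's pose just before it. camera_params takes no time and is no camera call.
- arm.sign_off(): hands the job in, once; it reports no verdict.
The state is a dict: "t": time; "q": joint angles; "joint_velocities": joint speeds; "tau": joint torques, N m; "tool_pos": TCP position; "tcp_rot": TCP orientation; "wrist_force": force on the tool from outside, world axes, zero at the start; "moment": the same for the moment, N m; "gripper_width": opening from 0.0 (shut) to 1.0 (fully open).
Only numpy, scipy, OpenCV 4.12 (cv2) and the standard library are available. Lean on these libraries where they do the work, as an engineer would, in place of code of your own. Each camera call takes 0.05 s, during which the arm holds its last target. There are 200 camera calls.

## Working session

There is one attempt and no reset: what is moved stays moved. The work goes in short steps, Python scripts to look and compute and a tool call to move; the robot and the scene stay as the last step left them, time stands still between calls to the robot, and variables do not carry over. Pictures are saved under pics/ and viewed, about 8 in all and at most 12, crops included, and the job is handed in when it is done.

Besides the shell and the picture viewer there is one more tool, called after ">>>" in YAML: its name, and indented under it one key for each argument. send_rows: Moves the arm, as the interface text tells. Its arguments: {"type":"object","properties":{"moves":{"type":"array"}},"required":["moves"]}

```bash
mkdir -p pics
cat > h.py <<'E'
import numpy as np, cv2
from workcell import arm, read_camera, camera_params
def ray(name,u,v,z):
    p=camera_params(name); f=240/np.tan(np.radians(p["fovy"])/2)
    d=np.array([(u-p["cx"])/f,(v-p["cy"])/f,1.])
    if name=="wrist":
        s=arm.read_state(); T=np.array(p["tool_from_camera"]); R=np.array(s["tcp_rot"])
        c=R@T[:3,3]+np.array(s["tool_pos"]); w=R@T[:3,:3]@d
    else:
        R=np.array(p["R"]); c=-R.T@np.array(p["t"]); w=R.T@d
    return c+w*(z-c[2])/w[2]
def save(name,fn):
    im=read_camera(name); cv2.imwrite(fn,im[:,:,::-1]); return im
E
python3 - <<'E'
from h import *
s=arm.read_state(); print(s["t"],s["tool_pos"],np.round(s["tcp_rot"],3),s["gripper_width"])
a=read_camera("top");b=read_camera("scene")
for n in("top","scene"):
    p=camera_params(n);R=np.array(p["R"]);print(n,p["fovy"],p["cx"],p["cy"],-R.T@np.array(p["t"]),np.round(R,2).tolist())
print(camera_params("wrist"))
np.save("top.npy",a)
cv2.imwrite("pics/top.png",a[:,:,::-1]);cv2.imwrite("pics/scene.png",b[:,:,::-1])
E
```

```text
0.0 [189.86894445 595.12127709 255.65243842] [[ 0.304 -0.    -0.953]
 [ 0.953 -0.001  0.304]
 [-0.001 -1.    -0.   ]] 0.999539368394958
top 43.96246028242306 315.7266679374331 239.48976046604378 [ 509.94825449   35.32701943 1180.34362968] [[-0.0, -1.0, 0.02], [-1.0, 0.0, -0.08], [0.08, -0.02, -1.0]]
scene 43.75010139668138 319.3205899209468 232.7413625905507 [1170.9368534  -607.29249879 1036.20044588] [[0.72, 0.69, -0.0], [0.51, -0.54, -0.67], [-0.47, 0.48, -0.74]]
{'fovy': 59.2260214083556, 'cx': 317.2903763811129, 'cy': 233.74832992719985, 'tool_from_camera': array([[ 9.99999636e-01,  6.92661573e-05,  8.50033494e-04,
         6.61054762e-01],
       [-8.02129789e-04, -2.62208247e-01,  9.65010980e-01,
        -1.17137597e+02],
       [ 2.89728395e-04, -9.65011311e-01, -2.62208096e-01,
         6.77290134e+01],
       [ 0.00000000e+00,  0.00000000e+00,  0.00000000e+00,
         1.00000000e+00]])}
```

View pics/top.png

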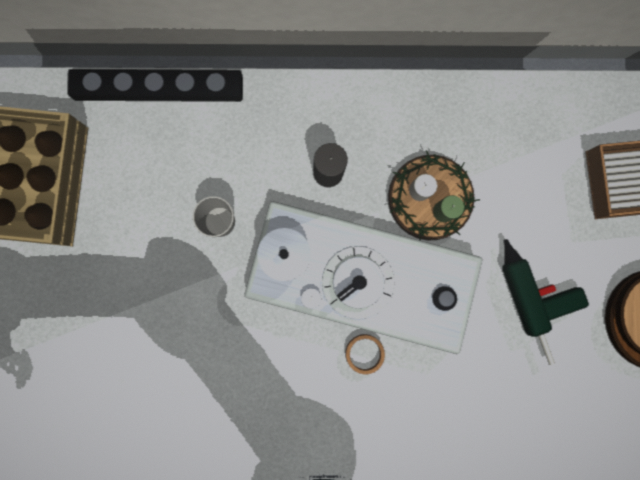

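View pics/scene.png

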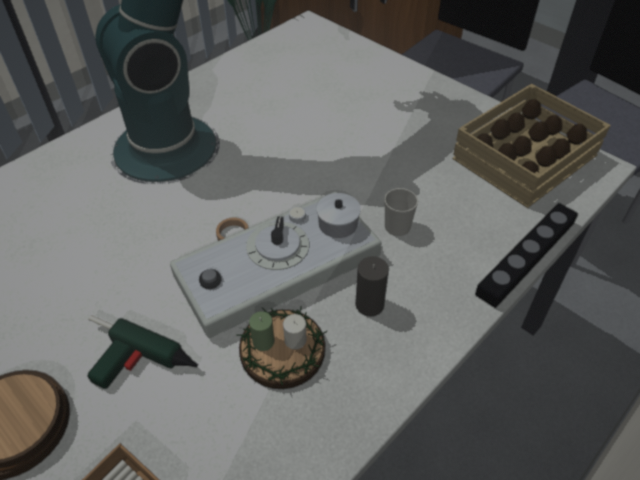

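Run:
```python
from h import *
a=np.load("top.npy")
c=a[190:360,240:490]; cv2.imwrite("pics/crop.png",cv2.resize(c[:,:,::-1],None,fx=3.2,fy=3.2,interpolation=cv2.INTER_CUBIC))
g=a.max(2)
m=np.zeros(g.shape,np.uint8); m[190:360,250:480]=(g[190:360,250:480]<75)
n,l,st,ce=cv2.connectedComponentsWithStats(m)
for i in range(1,n):
    if st[i,4]>20:
        pts=np.argwhere(l==i)[:,::-1].astype(np.float32); print(st[i],ce[i],cv2.minAreaRect(pts))
        for z in(75,82,101): print(z,ray("top",*ce[i],z).round(1))
# housing corners, approx from the picture
for uv in((272,203),(481,257),(460,353),(246,297)): print(uv,ray("top",*uv,60).round(1))
print("hub",ray("top",360,282,101),"end",ray("top",334,302,101),"tea",ray("top",311,297,76), "knob",ray("top",284,254,129))
```

```text
[ 388  190   76   51 1085] [421.61474654 219.35852535] ((423.23309326171875, 217.32302856445312), (80.49970245361328, 44.14741516113281), 12.994616508483887)
75 [ 631.9 -183.3   75. ]
82 [ 631.1 -182.    82. ]
101 [ 629.  -178.2  101. ]
[463 190  12  23 156] [468.12179487 200.77564103] ((468.5, 201.0), (11.0, 22.0), 0.0)
75 [ 667.1 -271.7   75. ]
82 [ 666.1 -269.8   82. ]
101 [ 663.4 -264.5  101. ]
[280 249   8  10  59] [283.38983051 253.44067797] ((283.5, 253.5), (9.0, 7.0), 90.0)
75 [568.   75.5  75. ]
82 [567.6  75.3  82. ]
101 [566.6  74.6 101. ]
[337 276  29  25 245] [353.73061224 285.76734694] ((352.2500305175781, 288.7500305175781), (12.727920532226562, 31.819805145263672), 45.0)
75 [507.9 -55.1  75. ]
82 [507.9 -54.5  82. ]
101 [507.9 -52.9 101. ]
[433 286  24  24 258] [442.87984496 297.61627907] ((444.5, 297.5), (23.0, 23.0), 90.0)
75 [ 485.7 -220.8   75. ]
82 [ 485.8 -219.2   82. ]
101 [ 486.3 -214.8  101. ]
(272, 203) [664.6  97.9  60. ]
(481, 257) [ 561.8 -298.2   60. ]
(460, 353) [ 382.1 -254.6   60. ]
(246, 297) [487.2 145.8  60. ]
hub [514.72279995 -64.36942674 101.        ] end [478.73319565 -17.04956939 101.        ] tea [487.29427098  24.26257009  76.        ] knob [564.1832907   72.48027542 129.        ]
```

View pics/crop.png

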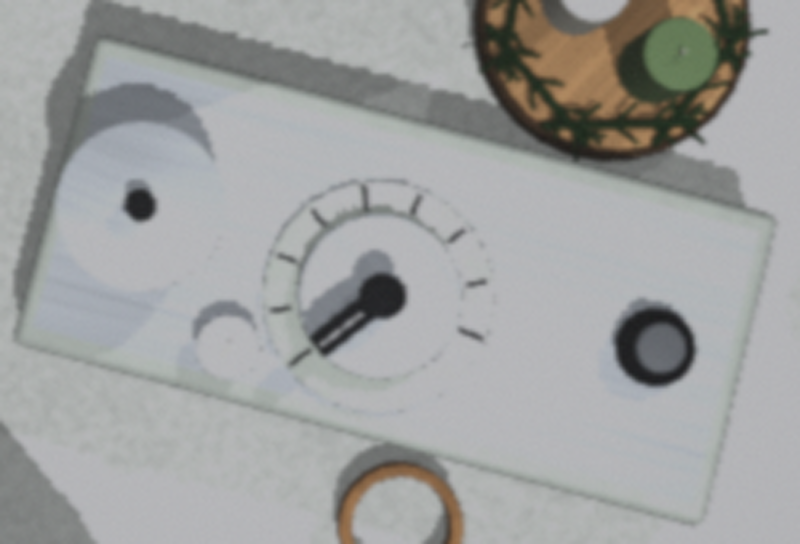

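Run:
```python
from h import *
h=ray("top",358.75,282.5,101);e=ray("top",339,298.4,101);s=ray("top",446.6,298.75,82);t=ray("top",310.9,297.8,76);k=ray("top",284,254,129);tick=ray("top",240+300/3.2,190+357/3.2,64)
print(h,e,s,t,k)
for n,a,b in(("h-e",h,e),("h-s",h,s),("h-t",h,t),("h-k",h,k),("h-tick",h,tick)):
    d=(b-a)[:2];print(n,np.hypot(*d),np.degrees(np.arctan2(d[1],d[0])))
# scene check of start, hub
p=camera_params("scene");f=240/np.tan(np.radians(p["fovy"])/2)
for X in(h,e,s,t):
    c=np.array(p["R"])@X+p["t"];print(c[0]/c[2]*f+p["cx"],c[1]/c[2]*f+p["cy"])
h0=h[:2]; s0=arm.read_state(); print("joint1",s0["q"])
```

```text
[513.82168247 -62.09304472 101.        ] [485.19256857 -26.12313389 101.        ] [ 483.73659512 -226.02557505   82.        ] [485.82201665  24.44876852  76.        ] [564.1832907   72.48027542 129.        ]
h-e 45.97239005282131 128.51692747739077
h-s 166.67029423821145 -100.39926893014845
h-t 90.9585989642846 107.92842552648135
h-k 143.68809998509178 69.48255551910222
h-tick 56.213695931951584 128.95732679499372
276.31029297074343 231.4989955415522
279.3490070755111 215.8319985849817
207.76118531940864 273.4147746108531
296.5731895996973 211.89026122433586
joint1 [-74.68554441  23.94310462  -0.59211439  92.48279155   0.27069197
  63.63885713  -3.03767538]
```

>>> send_rows:
  moves:
    - {"offset": [-0.75,0,-0.65],"yaw": -1,"claw": 1}
    - {"offset": [-1.5,0,-1.3],"yaw": -2,"claw": 1}
    - {"offset": [-2.25,0,-1.95],"yaw": -3,"claw": 1}
    - {"offset": [-3,0,-2.6],"yaw": -4,"claw": 1}
    - {"offset": [-3.75,0,-3.25],"yaw": -5,"claw": 1}
    - {"offset": [-4.5,0,-3.9],"yaw": -6,"claw": 1}
    - {"offset": [-5.25,0,-4.55],"yaw": -7,"claw": 1}
    - {"offset": [-6,0,-5.2],"yaw": -8,"claw": 1}

```text
t: 0.77
tool_pos: [314.2, 304.8, 256.2]
tcp_rot: [[-0.501, -0.0, -0.866], [0.866, -0.0, -0.501], [-0.0, -1.0, 0.0]]
wrist_force: [1.2, 0.6, 0.1]
gripper_width: 0.001
```

```bash
cat >> h.py <<'E'
HUB=np.array([514.,-62.]); A0=128.5; S=np.array([484.,-226.])
def target(th,r,d):
    a=np.radians(th); u=np.array([np.cos(a),np.sin(a)]); n=np.array([-u[1],u[0]]); return HUB+r*u+d*n
def rel(xy,z,az):
    "tool-axis units (40 mm / 6 deg) from the present pose"
    s=arm.read_state(); R=np.array(s["tcp_rot"]); d=R.T@(np.r_[xy,z]-s["tool_pos"])/40
    a=np.degrees(np.arctan2(R[1,0],R[0,0])); y=-((az-a+180)%360-180)/6
    return d.round(2),round(y,2)
def show():
    s=arm.read_state();R=np.array(s["tcp_rot"]);print("t",round(s["t"],2),"tcp",np.round(s["tool_pos"],1),"az",np.degrees(np.arctan2(R[1,0],R[0,0])).round(1),"ydown",R[:,1].round(3),"F",np.round(s["wrist_force"],1),"g",round(s["gripper_width"],2),"q7",round(s["q"][6],1))
E
python3 - <<'E'
from h import *
show(); print(arm.finger_overhang); print(target(A0,36,32)); print(rel(target(A0,36,32),200,A0))
E
```

```text
t 0.77 tcp [314.2 304.8 256.2] az 120.0 ydown [-0. -0. -1.] F [1.2 0.6 0.1] g 0.0 q7 72.0
25.0
[466.54601206 -53.74657473]
(array([-9.67,  1.41,  1.19]), np.float64(-1.41))
```

>>> send_rows:
  moves:
    - {"offset": [-1,0,0.12],"yaw": -0.5,"claw": 1}
    - {"offset": [-2,0,0.24],"yaw": -1,"claw": 1}
    - {"offset": [-3,0,0.36],"yaw": -1.4,"claw": 1}
    - {"offset": [-4,0.2,0.48],"yaw": -1.4,"claw": 1}
    - {"offset": [-5,0.4,0.6],"yaw": -1.4,"claw": 1}
    - {"offset": [-6,0.6,0.72],"yaw": -1.4,"claw": 1}
    - {"offset": [-7,0.8,0.84],"yaw": -1.4,"claw": 1}
    - {"offset": [-8,1,1],"yaw": -1.4,"claw": 1}

```text
t: 1.43
tool_pos: [438.4, 7.3, 216.1]
tcp_rot: [[-0.618, 0.001, -0.786], [0.786, -0.0, -0.618], [-0.0, -1.0, -0.0]]
wrist_force: [1.6, 1.1, 0.1]
gripper_width: -0.003
```

Run:
```python
from h import *
show(); print(rel(target(A0,36,32),200,A0))
```

```text
t 1.43 tcp [438.4   7.3 216.1] az 128.2 ydown [ 0.001 -0.    -1.   ] F [1.6 1.1 0.1] g -0.0 q7 126.8
(array([-1.64,  0.4 ,  0.39]), np.float64(-0.05))
```

>>> send_rows:
  moves:
    - {"offset": [-0.8,0.2,0.2],"yaw": 0,"claw": 1}
    - {"offset": [-1.6,0.4,0.4],"yaw": 0,"claw": 1}
    - {"offset": [-1.6,0.4,0.4],"yaw": 0,"claw": 1}
    - {"offset": [-1.6,0.4,0.4],"yaw": 0,"claw": 1}

```text
t: 1.77
tool_pos: [464.9, -52.5, 199.7]
tcp_rot: [[-0.615, -0.001, -0.788], [0.788, -0.001, -0.615], [0.0, -1.0, 0.002]]
wrist_force: [-0.3, 0.3, -0.1]
gripper_width: 0.002
```

Run:
```python
from h import *
show(); print(rel(target(A0,36,30),108,A0))
T=np.array(camera_params("wrist")["tool_from_camera"]); p=camera_params("wrist");f=240/np.tan(np.radians(p["fovy"])/2)
s=arm.read_state();R=np.array(s["tcp_rot"])
def proj(X):
    c=T[:3,:3].T@(R.T@(X-s["tool_pos"])-T[:3,3]); return (c[:2]/c[2]*f+[p["cx"],p["cy"]]).round()
print("hub",proj(np.r_[HUB,101]),"end",proj(np.r_[target(A0,48,0),101]),"start",proj(np.r_[S,82]))
save("wrist","pics/w1.png")
```

```text
t 1.77 tcp [464.9 -52.5 199.7] az 128.0 ydown [-0.001 -0.001 -1.   ] F [-0.3  0.3 -0.1] g 0.0 q7 136.9
(array([-0.05,  2.29, -0.07]), np.float64(-0.09))
hub [246. 305.] end [333. 304.] start [29. 69.]
```

View pics/w1.png

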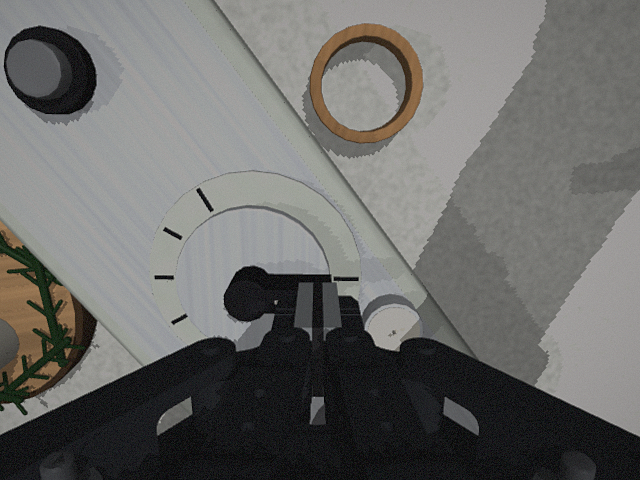

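Run:
```python
from h import *
im=cv2.imread("pics/w1.png"); c=im[240:360,200:400]
c=cv2.resize(np.clip(c.astype(float)*3,0,255).astype(np.uint8),None,fx=4,fy=4,interpolation=cv2.INTER_CUBIC); cv2.imwrite("pics/w1c.png",c)
```

```text
(no output)
```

View pics/w1c.png

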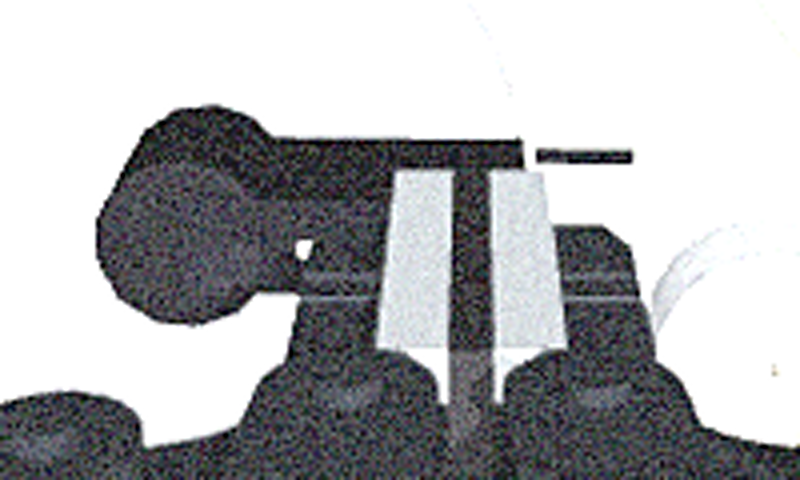

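```bash
sed -i 's/HUB=np.array(\[514.,-62.\])/HUB=np.array([512.8,-63.])/' h.py
python3 - <<'E'
from h import *
show(); print(rel(target(A0,36,30),108,A0))
E
```

```text
t 1.82 tcp [464.7 -51.1 200. ] az 128.1 ydown [-0.001 -0.    -1.   ] F [-1.  -0.3 -0.5] g 0.0 q7 136.9
(array([-0.08,  2.3 , -0.01]), np.float64(-0.07))
```

>>> send_rows:
  moves:
    - {"offset": [-0.08,0.7,0],"yaw": -0.07,"claw": 1}
    - {"offset": [-0.08,1.4,0],"yaw": -0.07,"claw": 1}
    - {"offset": [-0.08,2,0],"yaw": -0.07,"claw": 1}
    - {"offset": [-0.08,2.3,0],"yaw": -0.07,"claw": 1}
    - {"offset": [-0.08,2.3,0],"yaw": -0.07,"claw": 1}
    - {"offset": [-0.08,2.3,0],"yaw": -0.07,"claw": 1}

```text
t: 2.32
tool_pos: [466.8, -52.6, 108.6]
tcp_rot: [[-0.625, -0.001, -0.781], [0.781, 0.0, -0.625], [0.001, -1.0, 0.0]]
wrist_force: [0.9, -0.7, 0.1]
gripper_width: -0.005
```

Run:
```python
from h import *
show(); print(rel(target(A0,36,18),108,A0))
for k in range(5,125,5): print(k,*rel(target(A0-k,36,18),108,A0-k))
```

```text
t 2.32 tcp [466.8 -52.6 108.6] az 128.7 ydown [-0.001  0.    -1.   ] F [ 0.9 -0.7  0.1] g -0.01 q7 142.8
(array([-0.02,  0.01, -0.29]), np.float64(0.03))
5 [ 0.02  0.01 -0.37] 0.86
10 [ 0.04  0.01 -0.45] 1.69
15 [ 0.07  0.01 -0.54] 2.53
20 [ 0.08  0.01 -0.62] 3.36
25 [ 0.08  0.01 -0.71] 4.19
30 [ 0.08  0.01 -0.8 ] 5.03
35 [ 0.07  0.01 -0.89] 5.86
40 [ 0.06  0.01 -0.97] 6.69
45 [ 0.03  0.01 -1.06] 7.53
50 [ 0.    0.01 -1.14] 8.36
55 [-0.04  0.01 -1.22] 9.19
60 [-0.08  0.01 -1.29] 10.03
65 [-0.13  0.01 -1.36] 10.86
70 [-0.19  0.01 -1.43] 11.69
75 [-0.26  0.01 -1.49] 12.53
80 [-0.32  0.01 -1.55] 13.36
85 [-0.4   0.01 -1.6 ] 14.19
90 [-0.47  0.01 -1.64] 15.03
95 [-0.55  0.01 -1.67] 15.86
100 [-0.64  0.01 -1.7 ] 16.69
105 [-0.72  0.01 -1.72] 17.53
110 [-0.81  0.01 -1.74] 18.36
115 [-0.9   0.01 -1.74] 19.19
120 [-0.98  0.01 -1.74] 20.03
```

>>> send_rows:
  moves:
    - {"offset": [-0.02,0,-0.15],"yaw": 0,"claw": 1}
    - {"offset": [-0.02,0,-0.29],"yaw": 0,"claw": 1}
    - {"offset": [0.02,0,-0.37],"yaw": 0.86,"claw": 1}
    - {"offset": [0.04,0,-0.45],"yaw": 1.7,"claw": 1}
    - {"offset": [0.07,0,-0.54],"yaw": 2.5,"claw": 1}
    - {"offset": [0.08,0,-0.62],"yaw": 3.36,"claw": 1}
    - {"offset": [0.08,0,-0.62],"yaw": 3.36,"claw": 1}
    - {"offset": [0.08,0,-0.62],"yaw": 3.36,"claw": 1}

```text
t: 2.98
tool_pos: [485.0, -34.8, 109.0]
tcp_rot: [[-0.32, 0.001, -0.948], [0.948, 0.0, -0.32], [-0.0, -1.0, -0.001]]
wrist_force: [-0.9, -0.4, 0.3]
gripper_width: 0.003
```

Run:
```python
from h import *
show(); a=save("top","pics/t2.png"); w=save("wrist","pics/w2.png")
c=np.hstack([cv2.resize(a[240:330,310:410],(500,450),interpolation=cv2.INTER_CUBIC),cv2.resize(np.clip(w[200:420,160:300]*2.,0,255).astype(np.uint8),(286,450))])
cv2.imwrite("pics/c2.png",c[:,:,::-1])
```

```text
t 2.98 tcp [485.  -34.8 109. ] az 108.6 ydown [ 0.001  0.    -1.   ] F [-0.9 -0.4  0.3] g 0.0 q7 123.5
```

View pics/c2.png

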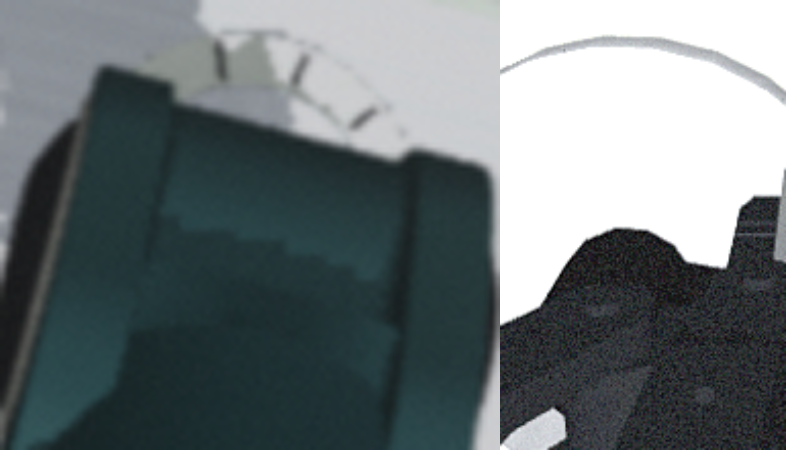

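Run:
```python
from h import *
for k in range(25,85,5): print(k,*rel(target(A0-k,36,18),108,A0-k))
```

```text
25 [ 0.06  0.02 -0.08] 0.85
30 [ 0.08  0.02 -0.16] 1.69
35 [ 0.11  0.02 -0.25] 2.52
40 [ 0.12  0.02 -0.33] 3.35
45 [ 0.13  0.02 -0.42] 4.19
50 [ 0.12  0.02 -0.51] 5.02
55 [ 0.11  0.02 -0.6 ] 5.85
60 [ 0.1   0.02 -0.68] 6.69
65 [ 0.07  0.02 -0.77] 7.52
70 [ 0.04  0.02 -0.85] 8.35
75 [ 0.    0.02 -0.93] 9.19
80 [-0.04  0.02 -1.  ] 10.02
```

>>> send_rows:
  moves:
    - {"offset": [0.06,0.02,-0.08],"yaw": 0.85,"claw": 1}
    - {"offset": [0.08,0.02,-0.16],"yaw": 1.7,"claw": 1}
    - {"offset": [0.11,0.02,-0.25],"yaw": 2.5,"claw": 1}
    - {"offset": [0.12,0.02,-0.33],"yaw": 3.35,"claw": 1}
    - {"offset": [0.13,0.02,-0.42],"yaw": 4.2,"claw": 1}
    - {"offset": [0.12,0.02,-0.51],"yaw": 5,"claw": 1}
    - {"offset": [0.12,0.02,-0.51],"yaw": 5,"claw": 1}
    - {"offset": [0.12,0.02,-0.51],"yaw": 5,"claw": 1}

```text
t: 3.75
tool_pos: [502.2, -24.6, 107.6]
tcp_rot: [[0.197, 0.0, -0.98], [0.98, -0.0, 0.197], [-0.0, -1.0, -0.0]]
wrist_force: [-0.1, -0.3, -0.3]
gripper_width: -0.003
```

Run:
```python
from h import *
show()
for k in range(55,85,5): print(k,*rel(target(A0-k,36,18),108,A0-k))
```

```text
t 3.75 tcp [502.2 -24.6 107.6] az 78.7 ydown [ 0. -0. -1.] F [-0.1 -0.3 -0.3] g -0.0 q7 97.2
55 [ 0.05 -0.01 -0.08] 0.86
60 [ 0.08 -0.01 -0.16] 1.69
65 [ 0.1  -0.01 -0.25] 2.53
70 [ 0.11 -0.01 -0.34] 3.36
75 [ 0.12 -0.01 -0.42] 4.19
80 [ 0.11 -0.01 -0.51] 5.03
```

>>> send_rows:
  moves:
    - {"offset": [0.05,0,-0.08],"yaw": 0.86,"claw": 1}
    - {"offset": [0.08,0,-0.16],"yaw": 1.7,"claw": 1}
    - {"offset": [0.1,0,-0.25],"yaw": 2.5,"claw": 1}
    - {"offset": [0.11,0,-0.34],"yaw": 3.35,"claw": 1}
    - {"offset": [0.12,0,-0.42],"yaw": 4.2,"claw": 1}
    - {"offset": [0.11,0,-0.51],"yaw": 5,"claw": 1}
    - {"offset": [0.11,0,-0.51],"yaw": 5,"claw": 1}
    - {"offset": [0.11,0,-0.51],"yaw": 5,"claw": 1}

```text
t: 4.42
tool_pos: [522.9, -24.5, 107.5]
tcp_rot: [[0.66, -0.0, -0.751], [0.751, -0.0, 0.66], [-0.0, -1.0, -0.0]]
wrist_force: [1.0, 0.8, 0.2]
gripper_width: 0.001
```

Run:
```python
from h import *
show()
for k in (84,88,92,96,100,103,105,107,109): print(k,*rel(target(A0-k,36,18),108,A0-k))
w=save("wrist","pics/w3.png"); b=save("scene","pics/s3.png")
c=np.hstack([cv2.resize(np.clip(w*1.6,0,255).astype(np.uint8),(480,360)),cv2.resize(b[190:280,230:310],(320,360),interpolation=cv2.INTER_CUBIC)])
cv2.imwrite("pics/c3.png",c[:,:,::-1])
```

```text
t 4.42 tcp [522.9 -24.5 107.5] az 48.7 ydown [-0. -0. -1.] F [1.  0.8 0.2] g 0.0 q7 72.5
84 [ 0.04 -0.01 -0.06] 0.7
88 [ 0.07 -0.01 -0.13] 1.37
92 [ 0.09 -0.01 -0.2 ] 2.03
96 [ 0.1  -0.01 -0.26] 2.7
100 [ 0.11 -0.01 -0.33] 3.37
103 [ 0.12 -0.01 -0.39] 3.87
105 [ 0.12 -0.01 -0.42] 4.2
107 [ 0.12 -0.01 -0.46] 4.53
109 [ 0.12 -0.01 -0.49] 4.87
```

View pics/c3.png

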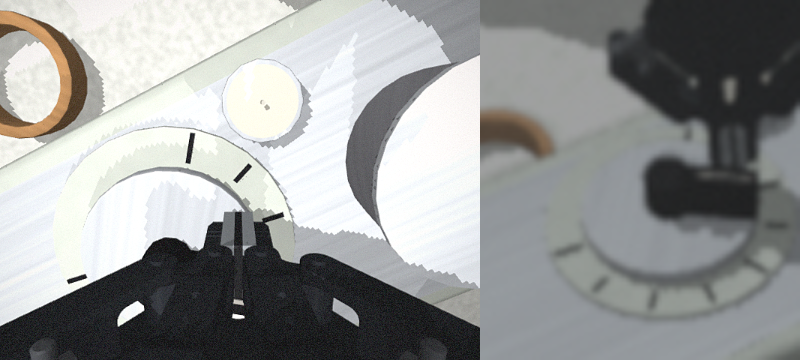

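>>> send_rows:
  moves:
    - {"offset": [0.04,0,-0.06],"yaw": 0.7,"claw": 1}
    - {"offset": [0.07,0,-0.13],"yaw": 1.4,"claw": 1}
    - {"offset": [0.09,0,-0.2],"yaw": 2,"claw": 1}
    - {"offset": [0.1,0,-0.26],"yaw": 2.7,"claw": 1}
    - {"offset": [0.11,0,-0.33],"yaw": 3.4,"claw": 1}
    - {"offset": [0.12,0,-0.42],"yaw": 4.2,"claw": 1}
    - {"offset": [0.12,0,-0.49],"yaw": 4.9,"claw": 1}
    - {"offset": [0.12,0,-0.49],"yaw": 4.9,"claw": 1}

```text
t: 5.18
tool_pos: [541.0, -33.9, 107.5]
tcp_rot: [[0.946, 0.0, -0.325], [0.325, -0.0, 0.946], [-0.0, -1.0, -0.0]]
wrist_force: [-0.7, -0.3, 0.3]
gripper_width: -0.002
```

Run:
```python
from h import *
show(); w=save("wrist","pics/w4.png"); b=save("scene","pics/s4.png")
c=np.hstack([cv2.resize(np.clip(w*1.6,0,255).astype(np.uint8),(480,360)),cv2.resize(b[190:280,230:310],(320,360),interpolation=cv2.INTER_CUBIC)])
cv2.imwrite("pics/c4.png",c[:,:,::-1])
```

```text
t 5.18 tcp [541.  -33.9 107.5] az 19.0 ydown [ 0. -0. -1.] F [-0.7 -0.3  0.3] g -0.0 q7 48.9
```

View pics/c4.png

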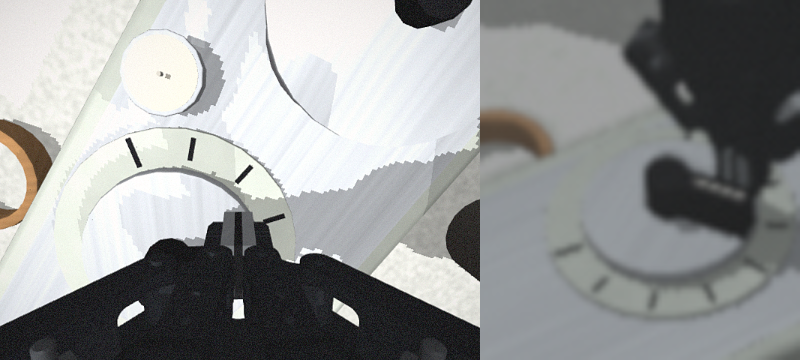

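Run:
```python
from h import *
p=camera_params("scene");f=240/np.tan(np.radians(p["fovy"])/2)
def pr(X):
    c=np.array(p["R"])@X+p["t"];return (c[:2]/c[2]*f+[p["cx"],p["cy"]]-[230,190])*4+[480,0]
for k in(90,105,110,115,120):
    a=pr(np.r_[target(A0-k,15,0),101]);b=pr(np.r_[target(A0-k,46,0),101]);d=b-a
    print(k,a.round(),b.round(),np.degrees(np.arctan2(d[1],d[0])).round(1))
print("back",rel(target(A0-110,36,35),108,A0-110))
```

```text
90 [691. 168.] [749. 172.] 3.9
105 [689. 173.] [743. 188.] 15.6
110 [688. 175.] [740. 194.] 19.7
115 [687. 177.] [736. 199.] 24.0
120 [685. 178.] [732. 204.] 28.6
back (array([ 0.01, -0.01,  0.4 ]), np.float64(0.13))
```

>>> send_rows:
  moves:
    - {"offset": [0,0,0],"yaw": 0,"claw": 1}
    - {"offset": [0,0,0],"yaw": 0,"claw": 1}
    - {"offset": [0,0,0],"yaw": 0,"claw": 1}

```text
t: 5.53
tool_pos: [540.8, -33.8, 107.6]
tcp_rot: [[0.945, 0.0, -0.327], [0.327, 0.0, 0.945], [0.0, -1.0, 0.0]]
wrist_force: [-0.6, 0.0, 0.4]
gripper_width: -0.002
```

Run:
```python
from h import *
show(); b=save("scene","pics/s5.png")
o=cv2.imread("pics/s4.png")[:,:,::-1]
c=np.hstack([cv2.resize(np.clip(x[205:265,265:310]*1.8,0,255).astype(np.uint8),(400,533),interpolation=cv2.INTER_CUBIC) for x in(o,b)])
cv2.imwrite("pics/c5.png",c[:,:,::-1]); print(np.abs(b.astype(int)-o)[205:265,265:310].mean())
```

```text
t 5.53 tcp [540.8 -33.8 107.6] az 19.1 ydown [ 0.  0. -1.] F [-0.6  0.   0.4] g -0.0 q7 49.0
4.646172839506173
```

View pics/c5.png

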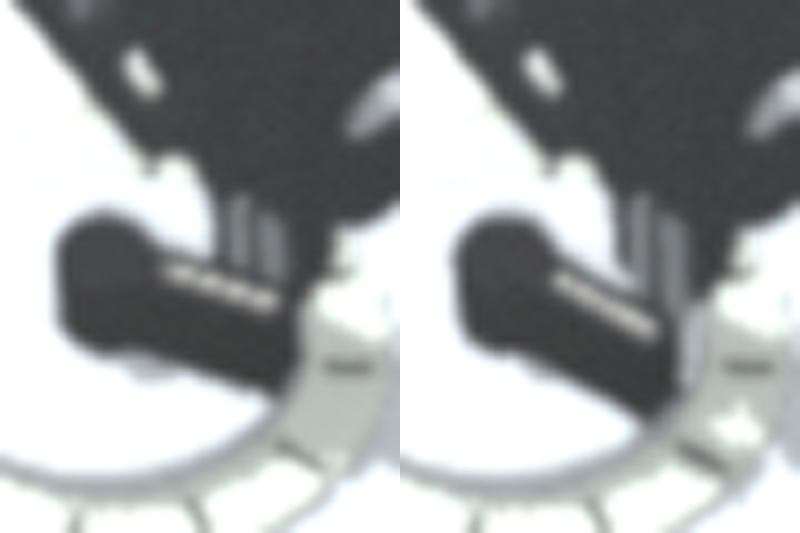

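>>> send_rows:
  moves:
    - {"offset": [0,0,0.2],"yaw": 0,"claw": 1}
    - {"offset": [0,0,0.4],"yaw": 0,"claw": 1}
    - {"offset": [0,-0.5,0.5],"yaw": 0,"claw": 1}
    - {"offset": [0,-1,0.5],"yaw": 0,"claw": 1}
    - {"offset": [0,-1.6,0.5],"yaw": 0,"claw": 1}
    - {"offset": [0,-1.6,0.5],"yaw": 0,"claw": 1}
    - {"offset": [0,-1.6,0.5],"yaw": 0,"claw": 1}
    - {"offset": [0,-1.6,0.5],"yaw": 0,"claw": 1}

```text
t: 6.25
tool_pos: [534.1, -13.9, 171.1]
tcp_rot: [[0.945, -0.0, -0.327], [0.327, 0.0, 0.945], [-0.0, -1.0, 0.0]]
wrist_force: [-0.5, 0.1, 0.0]
gripper_width: -0.0
```

Run:
```python
from h import *
show(); print(rel(S,172,-14.6))
```

```text
t 6.25 tcp [534.1 -13.9 171.1] az 19.1 ydown [-0.  0. -1.] F [-0.5  0.1  0. ] g -0.0 q7 42.8
(array([-2.92, -0.02, -4.6 ]), np.float64(5.61))
```

>>> send_rows:
  moves:
    - {"offset": [-0.5,0,-0.8],"yaw": 0.9,"claw": 1}
    - {"offset": [-1,0,-1.6],"yaw": 1.8,"claw": 1}
    - {"offset": [-1.5,0,-2.4],"yaw": 2.7,"claw": 1}
    - {"offset": [-2,0,-3.2],"yaw": 3.6,"claw": 1}
    - {"offset": [-2.5,0,-4],"yaw": 4.6,"claw": 1}
    - {"offset": [-2.92,0,-4.6],"yaw": 5.6,"claw": 1}
    - {"offset": [-2.92,0,-4.6],"yaw": 5.6,"claw": 1}
    - {"offset": [-2.92,0,-4.6],"yaw": 5.6,"claw": 1}

```text
t: 6.92
tool_pos: [482.9, -228.1, 170.7]
tcp_rot: [[0.967, -0.002, 0.255], [-0.255, -0.001, 0.967], [-0.001, -1.0, -0.001]]
wrist_force: [0.2, 0.7, -0.1]
gripper_width: -0.001
```

Run:
```python
from h import *
show(); print(rel(S,112,-14.6),rel(S,100,-14.6)); w=save("wrist","pics/w6.png");b=save("scene","pics/s6.png")
c=np.hstack([cv2.resize(np.clip(w*1.5,0,255).astype(np.uint8),(480,360)),cv2.resize(b[190:310,180:286],(318,360),interpolation=cv2.INTER_CUBIC)])
cv2.imwrite("pics/c6.png",c[:,:,::-1])
```

```text
t 6.92 tcp [ 482.9 -228.1  170.7] az -14.8 ydown [-0.002 -0.001 -1.   ] F [ 0.2  0.7 -0.1] g -0.0 q7 38.0
(array([0.02, 1.47, 0.06]), np.float64(-0.03)) (array([0.02, 1.77, 0.06]), np.float64(-0.03))
```

View pics/c6.png

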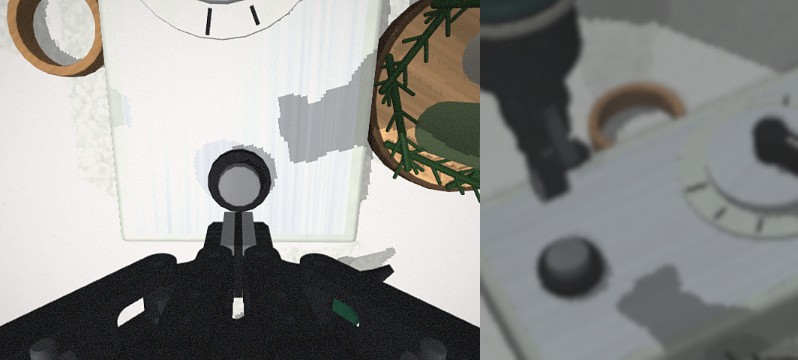

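Run:
```python
from h import *
x=ray("wrist",318.7,248,82);print(x); print(rel((x[:2]+S)/2,112,-14.6))
```

```text
[ 484.07523662 -222.20152011   82.        ]
(array([-0.01,  1.47,  0.05]), np.float64(0.02))
```

>>> send_rows:
  moves:
    - {"offset": [0,0.7,0.08],"yaw": 0,"claw": 1}
    - {"offset": [0,1.3,0.08],"yaw": 0,"claw": 1}
    - {"offset": [0,1.5,0.08],"yaw": 0,"claw": 1}
    - {"offset": [0,1.6,0.08],"yaw": 0,"claw": 1}
    - {"offset": [0,1.7,0.08],"yaw": 0,"claw": 1}
    - {"offset": [0,1.74,0.08],"yaw": 0,"claw": 1}
    - {"offset": [0,1.74,0.08],"yaw": 0,"claw": 1}

```text
t: 7.6
tool_pos: [485.1, -223.5, 102.5]
tcp_rot: [[0.968, 0.001, 0.251], [-0.251, 0.0, 0.968], [0.001, -1.0, 0.0]]
wrist_force: [-0.6, 3.0, 3.9]
gripper_width: -0.003
```

>>> send_rows:
  moves:
    - {"offset": [0,0.04,0],"yaw": 0,"claw": 1}
    - {"offset": [0,0.08,0],"yaw": 0,"claw": 1}
    - {"offset": [0,0.1,0],"yaw": 0,"claw": 1}
    - {"offset": [0,0.1,0],"yaw": 0,"claw": 1}

```text
t: 7.93
tool_pos: [485.5, -223.9, 100.3]
tcp_rot: [[0.968, 0.003, 0.252], [-0.252, 0.001, 0.968], [0.002, -1.0, 0.002]]
wrist_force: [-13.0, 13.3, 51.2]
gripper_width: -0.0
```

>>> send_rows:
  moves:
    - {"offset": [0,-0.1,0],"yaw": 0,"claw": 1}
    - {"offset": [0,-0.4,0],"yaw": 0,"claw": 1}
    - {"offset": [0,-1,0],"yaw": 0,"claw": 1}
    - {"offset": [0,-1.9,0],"yaw": 0,"claw": 1}
    - {"offset": [0,-2.8,0],"yaw": 0,"claw": 1}
    - {"offset": [-0.8,-3.2,0],"yaw": 0,"claw": 1}
    - {"offset": [-1.5,-3.2,0],"yaw": 0,"claw": 1}
    - {"offset": [-1.5,-3.2,0],"yaw": 0,"claw": 1}

```text
t: 8.6
tool_pos: [423.1, -208.4, 226.7]
tcp_rot: [[0.967, 0.001, 0.254], [-0.254, 0.003, 0.967], [0.0, -1.0, 0.003]]
wrist_force: [0.7, -0.3, -0.1]
gripper_width: -0.006
```

Run:
```python
from h import *
show(); a=save("top","pics/t7.png");b=save("scene","pics/s7.png")
o=cv2.imread("pics/scene.png")[:,:,::-1]
c=np.hstack([cv2.resize(x[180:390,160:420],(400,323)) for x in(o,b)])
d=np.hstack([cv2.resize(x[205:300,190:310],(400,270),interpolation=cv2.INTER_CUBIC) for x in(o,b)])
cv2.imwrite("pics/c7.png",np.vstack([c,d])[:,:,::-1])
```

```text
t 8.6 tcp [ 423.1 -208.4  226.7] az -14.7 ydown [ 0.001  0.003 -1.   ] F [ 0.7 -0.3 -0.1] g -0.01 q7 31.7
```

View pics/c7.png

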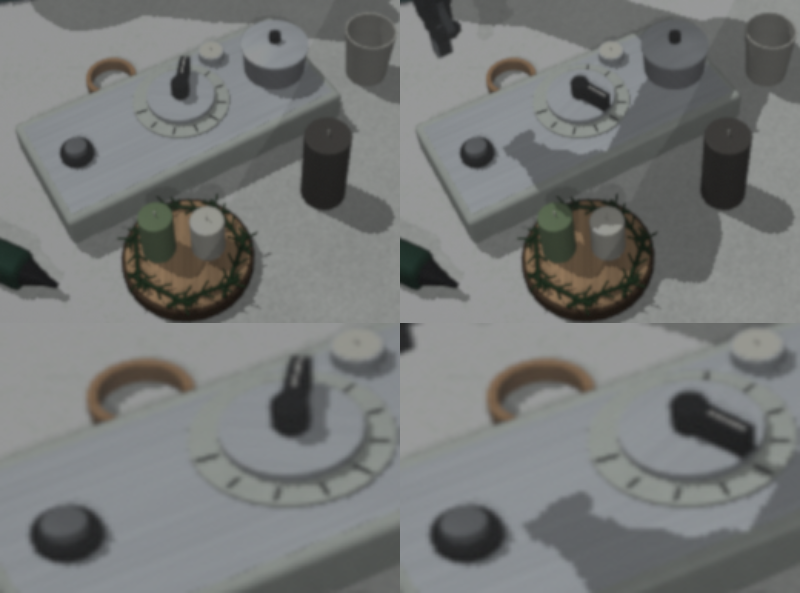

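Both views show the pointer on the fifth tick, which is four clicks from off. The button is up and every loose object is where it started. I'm handing the job in.

```bash
python3 -c "
from h import *
print(arm.sign_off())"
```

```text
the job is handed in; nothing more can be done
None
```

The dial is at the fourth click and the start button has been pressed and has sprung back; I handed the job in at about 8.6 s of the 51 s allowed.

- **Dial:** I pushed the pointer with the closed fingertips from one side only, one click at a time. Right after the last push, a picture showed the pointer still on its way at about 109°. After a short hold it had snapped to about 120°. The last picture still shows it on the fifth tick, four clicks from off.
- **Start button:** I pressed down until the fingertips reached about 75 mm above the table, where the button should be fully down at 76 mm. The force at the stop was about 51 N upward (about 54 N in all). That is much more than the 5 N needed, but it was on the fingertips and below the 120 N wrist limit.
- **Final checks:** The button looks fully up and the wrist force is near zero. The gripper is clear, about 145 mm above the table top-side of the button. The tea light, candles, cup and tape look unmoved in before-and-after pictures. Only the tip of the glue gun was in that view, and it looked unmoved too. I checked these by eye and did not measure their positions again.

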